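Release the stay, shut and lock the specimen case

TASK

Shut and lock the fossil case: lift the locked stay off the lid's peg and swing it up and over until it lies folded forward, then lower the lid until it is fully shut, without slamming it. Then raise the collar on the lever at the other end so that it clears the gate, push the lever through to its far end towards the case's front, and let the collar drop back down. Leave the fossil in the case and the bottles and jar around it where they are.

Things in the scene. Friction and masses are not known exactly. Their poses are not given: they have to be found in the camera images.
- case: Grey steel case fixed to the bench, open-topped, 200 mm deep (its x) by 260 mm wide (its y), walls 8 mm, rim 100 mm above the bench. Origin: centre of its underside. Its x points from its front to the hinge side (away from the robot, within 0.3 rad), its y to the stay's end, z up; this is the 'case frame' below.
- lid (a joint): Hinge of the lid, rad: 0 = shut, about 1.29 = propped open as found. Bare flat aluminium plate 200 x 250 x 10 mm, hinged along the case's far (+x) rim, axis parallel to the case's y. Stiff: it stays where it is left; under 5 N near the free edge pushes it shut from behind. A 12 mm steel peg on its +y edge, 90 mm from the hinge, sits in the stay's notch; till freed it has only slight play.
- lid_hinge (a point): Middle of the lid's hinge axis: case frame (100, 0, 100) mm. The axis lies in the plane of the lid's inner face.
- lid_edge (a point): Middle of the lid's free edge on its outer face: 200 mm from the hinge along the lid, 10 mm out from the inner face.
- stay (a joint): Pivot of the stay, rad: 0 = locked as found (its notch sits over the lid's peg), upright at about 1.2, stop at 2.2 = folded forward. It clears the peg at about 0.2. It turns almost freely: let go before upright, it falls back to 0; let go well past upright, it falls gently forward to its stop.
- stay_grip (a point): Middle of the stay's grip: a black round bar 16 mm thick, 66 mm long, standing out level from the stay's free end along the case's +y, with an end flange 22 mm across. The stay (steel, 10 mm thick) is 38 mm inboard of this point, the flange 28 mm outboard. The bar is parallel to the stay's pivot, so it can turn between fingers that close across it.
- stay_pivot (a point): Point on the stay's pivot axis (parallel to the case's y), case frame (-30, 142, 156) mm. The grip circles this axis at 130 mm radius; as found it lies 120 mm behind (+x) and 50 mm above the axis.
- lever (a joint): Pivot of the lock lever at the case's -y end, rad: 0 = unlocked, leaning 0.45 to the hinge side (+x); upright at 0.45; 0.9 = stop, locked, leaning to the front (-x). Friction holds it where it is left (1.5 N at the collar). With the collar down, a steel tooth stops it at about 0.25 (and beyond the tooth from coming back below 0.65); with the collar raised 13 mm or more it passes.
- collar (a joint): Slide of the collar along the lever, m: 0 = down, 0.018 = fully raised. A light spring (2 N, rising to 4 N) pushes it down.
- collar_grip (a point): Middle of the collar's gripping part on the lever's axis: a black cylinder 34 mm thick and 28 mm long round a 14 mm steel rod, with a flange (40 mm across) at its lower end, and 106 mm from the lever's pivot when down. The rod's end, 22 mm across, is 148 mm from the pivot.
- lever_pivot (a point): Pivot of the lever (axis parallel to the case's y), case frame (20, -165, 67) mm.
- tooth: Dark curved fossil tooth, about 150 mm long and 42 mm thick, lying in the case; leave it. Origin on the case's floor under it.
- amber_bottle: Amber glass bottle with black cap, 72 mm across, 170 mm tall, standing near the case; leave it. Origin: centre of its underside.
- white_bottle: White plastic bottle with red cap, 84 mm across, 200 mm tall, standing near the case; leave it. Origin: centre of its underside.
- jar: Glass jar with white cap, 80 mm across, 110 mm tall, standing near the case; leave it. Origin: centre of its underside.

How it is judged:
On the way, in this order (a step that is already met when the one before it is completed fails the run):
1. the stay is folded forward past upright while the lid still stands open (value of joint stay above 1.6 rad and value of joint lid above 1.1 rad), for 0.2 s.
2. the lid is fully shut (value of joint lid below 0.03 rad), for 0.2 s.
3. the lever is through the gate at its far end (value of joint lever above 0.8 rad), for 0.2 s.
At the end, for the whole second after the job is handed in: the stay is folded forward past upright (over 1.6 rad), the lid is shut to within 0.03 rad, the lever is thrown past 0.8 rad and its collar has dropped to within 4 mm of its lower stop (value of joint stay above 1.6 rad and value of joint lid below 0.03 rad and value of joint lever above 0.8 rad and value of joint collar below 0.004 m); the robot touches nothing.
It fails at once if the lid is slammed (faster than 4 rad/s) (velocity of joint lid below -4 rad/s).
It fails at once if the fossil is shifted by more than 25 mm (distance of tooth from where it was at the start of the episode above 0.025 m).
It fails at once if a bottle or the jar is moved by more than 25 mm or tipped (distance of any of amber_bottle, white_bottle, jar from where it was at the start of the episode above 0.025 m or angle between any of amber_bottle, white_bottle, jar's own z axis and vertical above 0.35 rad).
It also fails if it takes over 72 s, if anything falls off the work surface, if the arm or the gripper's body presses on something with over 40 N, if the wrist force passes 120 N, or if a joint passes its speed limit or range.

ROBOT

A 6-joint arm with a two-finger parallel gripper is mounted at the origin on the work surface. World frame = base frame: x ahead of the robot, y to its left, z up, the work surface at z = 0. Lengths are in m, angles in rad, forces in N, time in s.
With the tool pointing down it reaches from about 0.35 to 0.975 m from the base axis. Payload 4.9 kg.
Tool frame: the origin (TCP) lies at the very end of the fingers, on their centre line; the grasp point (between the pads) lies behind it (manip.pinch_z is the y of the grasp point in the tool frame, in m); y points along the fingers, x is the direction in which the jaws open and shut, and the axes are right-handed (so a half turn about y gives the same grasp; the last joint's range is limited). The gripper opens to 85 mm and grips with 20 to 120 N. Pads are 22 mm wide; open, the fingers measure 114 mm over their backs; the gripper's body (76 mm by 85 mm) begins 54 mm behind the grasp point. The pads swing forward as they close: fully open they stand 13 mm farther back than shut.
Start: joints at [1.087, 0.053, 1.613, -0, 1.476, -0.119], TCP at [0.223, 0.584, 0.231] pointing down, gripper open.
Joint ranges: [-3.01, 3.01], [-1.01, 2.22], [0.06, 2.58], [-1.02, 4.17], [0.09, 2.62], [-3.14, 3.14]. Speed limits (rad/s): [2.57, 2.57, 3.14, 3.14, 3.14, 3.14].

INTERFACE

Orientations are given as a unit quaternion [w, x, y, z].
In Python, from plant import manip gives the robot as it stands.
- The arm moves only by the tool drive_tool, never from a script. Its argument "motion" is a list of rows, each a list of 3 entries, a list of its own where there are three numbers: the shift along the tool's x, y, z in units of 25 mm (1.0 is 25 mm), then the turn, a rotation vector about the tool's x, y, z in units of 5 degrees (1.0 is 5 degrees), then the closure, from -1 (fully open) to 1 (shut). A call has 1 to 12 rows; each row shifts and turns the commanded pose from where the row before left it, along the tool's axes as they then stand; what a row does not reach is not made up. A row lasts 1/10 s, in which the tool goes at most 50 mm and 8.59 degrees, less where a joint would pass 70% of its speed; a pose out of reach is approached as far as the arm can. A call is refused whole if a number of a shift passes 1 or a number of a turn 1, either way. A call with a gripper value outside its range is refused whole. The fingers move at their own pace and stop on an object; the grip force is fixed at half the most. Time passes only in rows, so rows that do not move let the fingers close. It gives the time, the measured TCP pose, the force and the opening at its end, in the units of the state.
- manip.state(): the state, without advancing time (a new reading comes with each control period).
- manip.grab_frame(name): name is "side" or "top"; returns a dict with "img" (480x640x3 uint8, blue, green, red), "range_z" (480x640 float32, m along the optical axis (not along the pixel's ray), 0 where there is no reading), "camera_matrix" (3x3 intrinsics, pixels), "world_from_camera" (4x4, takes a point from camera to world coordinates). Camera axes: x right, y down, z forward; pixel columns grow to the right and rows downward; lengths in m; the calibration is good to about 2 mm. A picture is of the moment at which its call begins.
- manip.job_done(): hands the job in, once; it reports no verdict.
The state is a dict: "time": time; "joint_pos": joint angles; "joint_vel": joint speeds; "joint_efforts": joint torques, N m; "tool_pos": TCP position; "tool_rot": TCP orientation; "contact_force": force on the tool from outside, world axes, zero at the start; "ft_torque": the same for the moment, N m; "gripper_width": opening from 0.0 (shut) to 1.0 (fully open).
Only numpy, scipy, OpenCV 4.12 (cv2) and the standard library are available. Lean on these libraries where they do the work, as an engineer would, in place of code of your own. Each camera call takes 0.05 s, during which the arm holds its last target. There are 200 camera calls.

## Working session

There is one attempt and no reset: what is moved stays moved. The work goes in short steps, Python scripts to look and compute and a tool call to move; the robot and the scene stay as the last step left them, time stands still between calls to the robot, and variables do not carry over. Pictures are saved under pics/ and viewed, about 8 in all and at most 12, crops included, and the job is handed in when it is done.

Besides the shell and the picture viewer there is one more tool, called after "Emit:" as name(argument=value, ...), one argument or row to a line, values as JSON. drive_tool: Moves the arm, as the interface text tells. Its arguments: {"type":"object","properties":{"motion":{"type":"array","items":{"type":"array"}}},"required":["motion"]}

```bash
ls; mkdir -p pics; cat > h.py <<'E'
import numpy as np, cv2
from plant import manip
from scipy.spatial.transform import Rotation as R
def cloud(f):
    K=f["camera_matrix"];T=f["world_from_camera"];z=f["range_z"]
    v,u=np.mgrid[:480,:640]
    p=np.stack([(u-K[0,2])/K[0,0]*z,(v-K[1,2])/K[1,1]*z,z],-1)
    return p@T[:3,:3].T+T[:3,3]
E
python3 - <<'E'
from h import *
s=manip.state();print(s,manip.pinch_z)
fs=[manip.grab_frame(n) for n in("side","top")]
for n,f in zip(("side","top"),fs):
    print(n,f["world_from_camera"].round(3).tolist(),f["camera_matrix"].tolist())
    cv2.imwrite(f"pics/{n}0.png",f["img"]); np.save(f"{n}0.npy",cloud(f))
E
```

```text
pics
{'time': 0.0, 'joint_pos': array([ 1.08701063e+00,  5.33616694e-02,  1.61429718e+00, -1.57558767e-05,
        1.47599482e+00, -1.18992746e-01]), 'joint_vel': array([-8.56196805e-04, -1.39495870e-04,  2.19404276e-03,  1.27779161e-03,
       -5.26504149e-05, -2.01125234e-03]), 'joint_efforts': array([-3.61760496e-03, -3.93681121e+01, -3.70176959e+01, -4.32929937e-04,
        7.23779565e-03,  1.48106415e-05]), 'tool_pos': array([0.22267983, 0.58331781, 0.23005813]), 'tool_rot': array([-0.58205472,  0.58274269,  0.40037033, -0.40165513]), 'contact_force': array([ 0.20478597, -0.03174521,  0.22113201]), 'ft_torque': array([ 0.02912398, -0.01692252,  0.04020643]), 'gripper_width': 0.9982111185963629} -0.0187
side [[0.902, -0.275, 0.333, 0.243], [-0.431, -0.541, 0.722, -0.674], [-0.019, -0.795, -0.607, 0.731], [0.0, 0.0, 0.0, 1.0]] [[505.5476758640863, 0.0, 309.4734364649766], [0.0, 505.5476758640863, 230.75124705321414], [0.0, 0.0, 1.0]]
top [[0.002, -0.997, 0.081, 0.507], [-1.0, -0.001, 0.007, 0.026], [-0.007, -0.081, -0.997, 1.35], [0.0, 0.0, 0.0, 1.0]] [[551.7587912623371, 0.0, 317.66358433358573], [0.0, 551.7587912623371, 236.6864332319498], [0.0, 0.0, 1.0]]
```

View pics/side0.png

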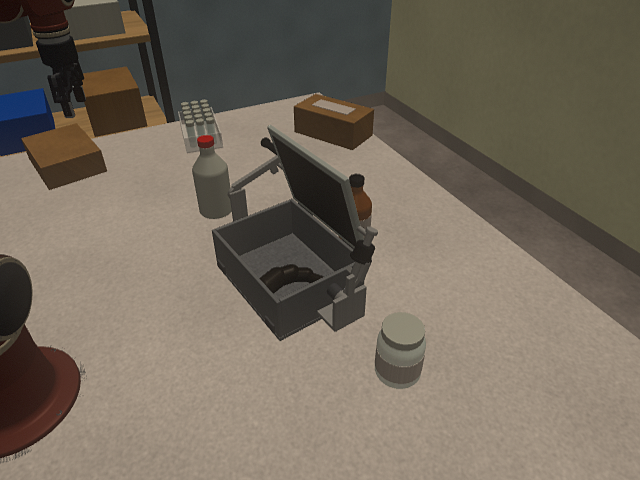

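View pics/top0.png

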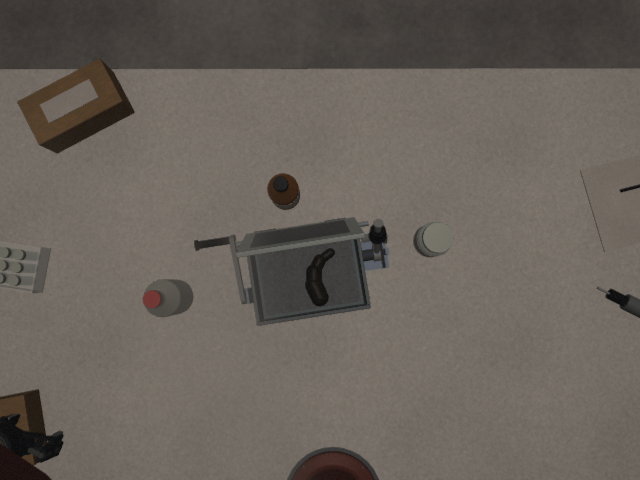

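Top view: case rim corners at about (258,323), (369,306); stay grip bar at (195–232,243), collar at (378,235). White bottle sits at (165,298), close to the stay's end; amber at (284,190), jar at (433,238).

```bash
python3 - <<'E'
from h import *
P=np.load("top0.npy");S=np.load("side0.npy")
img=cv2.imread("pics/top0.png").astype(int)
v,u=np.mgrid[:480,:640]
m=(abs(P[...,2]-.1)<.006)&(u>225)&(u<385)&(v>215)&(v<335)
pts=P[m][:,:2]; print(m.sum())
r=cv2.minAreaRect((pts*1000).astype(np.float32)); print("rim",r, cv2.boxPoints(r).round(0).tolist())
def rep(n,m):
    q=P[m]; print(n,m.sum(),q.mean(0).round(4),np.median(q,0).round(4),q.min(0).round(3),q.max(0).round(3)); return q
g=rep("grip",(img.sum(2)<170)&(u>190)&(u<230)&(v>230)&(v<255)&(P[...,2]>.15))
for w in (g,): 
    c=w.mean(0);print(np.linalg.svd(w[:,:2]-c[:2])[2] if len(w)<2000 else 0)
rep("collar",(img.sum(2)<120)&(u>365)&(u<392)&(v>215)&(v<250)&(P[...,2]>.1))
for n,a in dict(amber=(265,302,170,212),white=(140,195,278,320),jar=(412,455,220,260)).items():
    rep(n,(u>a[0])&(u<a[1])&(v>a[2])&(v<a[3])&(P[...,2]>.03))
np.set_printoptions(suppress=True,precision=3)
print(P[243,190:240:4])
E
```

```text
1007
rim ((536.9500732421875, 34.53645324707031), (210.78497314453125, 313.8070373535156), 8.997180938720703) [[408.0, 173.0], [457.0, -137.0], [666.0, -104.0], [617.0, 206.0]]
grip 237 [0.5868 0.2556 0.2123] [0.5865 0.2556 0.2125] [0.574 0.22  0.205] [0.599 0.288 0.222]
[[-0.15719246  0.98756799]
 [ 0.98756799  0.15719246]]
collar 234 [ 0.6053 -0.0919  0.1793] [ 0.6057 -0.0916  0.1724] [ 0.507 -0.115  0.121] [0.626 0.026 1.35 ]
amber 894 [0.7107 0.1125 0.1257] [0.7095 0.112  0.1188] [0.507 0.026 0.031] [0.755 0.152 1.35 ]
white 1464 [0.4726 0.3636 0.1445] [0.4727 0.3641 0.1383] [0.43  0.026 0.03 ] [0.512 0.42  1.35 ]
jar 1077 [ 0.6039 -0.2266  0.102 ] [ 0.6036 -0.2264  0.1084] [ 0.507 -0.27   0.03 ] [0.645 0.026 1.35 ]
[[ 0.601  0.35  -0.002]
 [ 0.586  0.29   0.214]
 [ 0.586  0.283  0.21 ]
 [ 0.586  0.274  0.213]
 [ 0.586  0.265  0.214]
 [ 0.586  0.257  0.213]
 [ 0.586  0.248  0.217]
 [ 0.586  0.24   0.214]
 [ 0.586  0.233  0.21 ]
 [ 0.587  0.225  0.206]
 [ 0.586  0.216  0.21 ]
 [ 0.586  0.208  0.213]
 [ 0.588  0.202  0.194]]
```

```bash
python3 - <<'E'
from h import *
np.set_printoptions(suppress=True,precision=4)
P=np.load("top0.npy");img=cv2.imread("pics/top0.png").astype(int)
v,u=np.mgrid[:480,:640]
m=(abs(P[...,2]-.1)<.005)&(u>225)&(u<385)&(v>240)&(v<335)
p=P[m][:,:2]
yaw=.157;c0=np.array([.526,.0637])
for k in range(3):
    Rm=np.array([[np.cos(yaw),-np.sin(yaw)],[np.sin(yaw),np.cos(yaw)]])
    q=(p-c0)@Rm
    f=(abs(q[:,0]+.096)<.01)&(abs(q[:,1])<.11); l=(abs(q[:,1]-.126)<.01)&(q[:,0]<.03)&(q[:,0]>-.085); r=(abs(q[:,1]+.126)<.01)&(q[:,0]<-0.01)&(q[:,0]>-.085)
    a=np.polyfit(q[f,1],q[f,0],1)
    print(yaw,a,f.sum(),np.median(q[l,1]),l.sum(),np.median(q[r,1]),r.sum())
    print(np.percentile(q[f,0],[3,50,97]))
    yaw-=a[0]
    d=np.array([np.median(q[f,0])+.096,(np.median(q[l,1])+np.median(q[r,1]))/2]); c0=c0+Rm@d
print(c0,yaw)
g=(img.sum(2)<170)&(u>190)&(u<230)&(v>230)&(v<255)&(P[...,2]>.15)
Rm=np.array([[np.cos(yaw),-np.sin(yaw)],[np.sin(yaw),np.cos(yaw)]])
print("grip in case",np.median((P[g][:,:2]-c0)@Rm,0))
def w(x,y,z): return np.array([*(c0+Rm@[x,y]),z])
# check by projection
for n in("side","top"):
    f=manip.grab_frame(n);im=f["img"].copy();T=np.linalg.inv(f["world_from_camera"]);K=f["camera_matrix"]
    for X in [(.09,.18,.206),(.066,-.165,.1624),(-.1,.13,.1),(-.1,-.13,.1),(-.03,.142,.156),(.02,-.165,.067),(.1,-.13,.1),(.1,.13,.1)]:
        q=K@(T@[*w(*X),1])[:3];cv2.circle(im,tuple(int(round(t)) for t in q[:2]/q[2]),2,(0,255,255),-1)
    cr=im[120:345,180:400] if n=="side" else im[180:340,180:400]
    cv2.imwrite(f"pics/{n}1.png",cv2.resize(cr,None,fx=2.6,fy=2.6))
a=cv2.imread("pics/side1.png");b=cv2.imread("pics/top1.png")
cv2.imwrite("pics/both1.png",cv2.resize(np.vstack([a,b]),(343,600)) if 0 else a)
print(w(.09,.18,.206),w(.066,-.165,.1624))
E
```

```text
0.157 [ 0.0001 -0.095 ] 338 0.12186378261066999 190 -0.1296836243319009 115
[-0.0988 -0.0949 -0.0912]
0.15689242134671902 [-0.0001 -0.096 ] 338 0.12571424405861437 191 -0.12578039013333056 115
[-0.0999 -0.096  -0.0923]
0.15697839662094198 [-0.     -0.0961] 338 0.12575280196044122 191 -0.12572312746635417 114
[-0.0999 -0.096  -0.0923]
[0.5277 0.06  ] 0.15697851801707474
grip in case [0.0888 0.1846]
[0.5885 0.2519 0.206 ] [ 0.6187 -0.0927  0.1624]
```

View pics/side1.png

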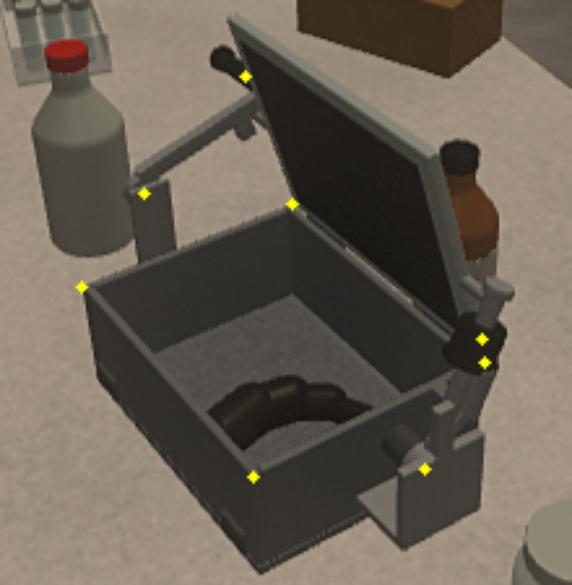

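Marks from the fitted case pose (c=(0.528,0.060), yaw 0.157) land on the grip (245,76), collar (482,350), rim corners and pivots. Good enough to set out.

```bash
cat >> h.py <<'E'
np.set_printoptions(suppress=True,precision=3)
C0=np.array([.5277,.060,0]);Rc=R.from_euler('z',.157)
def W(p): return C0+Rc.apply(np.array(p)/1000)
def go(p,Rt=None,tcp=False):
    """p: case-frame mm for grasp point (or tcp); prints the shift, in 25 mm units in tool axes (after turn), and turn in 5 deg units"""
    s=manip.state();q=s["tool_rot"];Rn=R.from_quat(np.r_[q[1:],q[0]])
    if Rt is not None: print("turn",(Rn.inv()*Rt).as_rotvec()/np.radians(5)); 
    Rf=Rt if Rt is not None else Rn
    off=np.zeros(3) if tcp else Rf.apply([0,manip.pinch_z,0])
    print("shift",Rf.inv().apply(W(p)-off-s["tool_pos"])/.025)
def where():
    s=manip.state();q=s["tool_rot"];Rn=R.from_quat(np.r_[q[1:],q[0]])
    t=s["tool_pos"];g=t+Rn.apply([0,manip.pinch_z,0])
    print("t %.2f"%s["time"],"tcp case",Rc.inv().apply(t-C0)*1000,"grasp case",Rc.inv().apply(g-C0)*1000,"F",s["contact_force"],"w",s["gripper_width"])
    print("axes in case (cols x y z)\n",(Rc.inv()*Rn).as_matrix(),"j",s["joint_pos"])
def down(a): # tool down, tool x at angle a in case frame
    c,s=np.cos(a),np.sin(a); x=np.array([c,s,0]);y=np.array([0,0,-1.]);return Rc*R.from_matrix(np.c_[x,y,np.cross(x,y)])
E
python3 - <<'E'
from h import *
where()
for a in(0,np.pi): go((90,182,300),down(a))
E
```

```text
t 0.20 tcp case [-219.296  564.765  230.556] grasp case [-219.282  564.784  249.256] F [-0.608  0.15  -0.593] w 1.0015331986633536
axes in case (cols x y z)
 [[ 0.498 -0.001 -0.867]
 [ 0.867 -0.001  0.498]
 [-0.001 -1.     0.   ]] j [ 1.087  0.053  1.614 -0.     1.476 -0.119]
turn [ 0.006 12.02  -0.014]
shift [ 12.372  -2.03  -15.311]
turn [ -0.016 -23.98   -0.007]
shift [-12.372  -2.03   15.311]
```

Emit:
drive_tool(
  motion=[
    [[0,-0.33,0],[0,1,0],-1],
    [[0,-0.33,0],[0,1,0],-1],
    [[0,-0.33,0],[0,1,0],-1],
    [[0,-0.33,0],[0,1,0],-1],
    [[0,-0.33,0],[0,1,0],-1],
    [[0,-0.33,0],[0,1,0],-1],
    [[0,-0.33,0],[0,1,0],-1],
    [[0,-0.33,0],[0,1,0],-1],
    [[0,-0.33,0],[0,1,0],-1],
    [[0,-0.33,0],[0,1,0],-1],
    [[0,-0.33,0],[0,1,0],-1],
    [[0,-0.33,0],[0,1,0],-1],
  ],
)

```text
time: 1.4
tool_pos: [0.2229, 0.5837, 0.3303]
tool_rot: [-0.705, 0.705, 0.055, -0.055]
contact_force: [0.8, 0.4, -0.0]
gripper_width: 1.001
```

Emit:
drive_tool(
  motion=[
    [[0.8,0,-1],[0,0,0],-1],
    [[0.8,0,-1],[0,0,0],-1],
    [[0.8,0,-1],[0,0,0],-1],
    [[0.8,0,-1],[0,0,0],-1],
    [[0.8,0,-1],[0,0,0],-1],
    [[0.8,0,-1],[0,0,0],-1],
    [[0.8,0,-1],[0,0,0],-1],
    [[0.8,0,-1],[0,0,0],-1],
    [[0.8,0,-1],[0,0,0],-1],
    [[0.8,0,-1],[0,0,0],-1],
    [[0.8,0,-1],[0,0,0],-1],
    [[0.8,0,-1],[0,0,0],-1],
  ],
)

```text
time: 2.6
tool_pos: [0.5081, 0.3245, 0.33]
tool_rot: [-0.705, 0.705, 0.056, -0.056]
contact_force: [0.5, 0.6, -1.2]
gripper_width: 1.0
```

```bash
python3 -c "
from h import *
where();go((90,182,300),down(0))"
```

```text
t 2.60 tcp case [ 22.049 264.328 330.037] grasp case [ 22.055 264.33  348.737] F [ 0.524  0.625 -1.206] w 1.0002727654925732
axes in case (cols x y z)
 [[ 1.    -0.    -0.002]
 [ 0.002 -0.     1.   ]
 [-0.    -1.    -0.   ]] j [ 0.445 -0.039  1.542  0.     1.638  0.286]
turn [ 0.001  0.02  -0.004]
shift [ 2.718  1.949 -3.293]
```

Emit:
drive_tool(
  motion=[
    [[0.9,0,-0.8],[0,0,0],-1],
    [[0.9,0,-0.9],[0,0,0],-1],
    [[0.9,0,-0.8],[0,0,0],-1],
    [[0,0,-0.8],[0,0,0],-1],
    [[0,1,0],[0,0,0],-1],
    [[0,1,0],[0,0,0],-1],
    [[0,1,0],[0,0,0],-1],
    [[0,1,0],[0,0,0],-1],
    [[0,0,0],[0,0,0],-1],
  ],
)

```text
time: 3.5
tool_pos: [0.5846, 0.254, 0.2249]
tool_rot: [-0.704, 0.706, 0.053, -0.059]
contact_force: [-1.1, 0.0, -0.6]
gripper_width: 1.0
```

```bash
python3 -c "
from h import *
where();go((90,182,206))
f=manip.grab_frame('side');cv2.imwrite('pics/s2.png',cv2.resize(f['img'][60:300,160:420],None,fx=2.3,fy=2.3))"
```

```text
t 3.50 tcp case [ 86.532 182.693 224.915] grasp case [ 86.7   182.717 243.614] F [-1.096  0.023 -0.566] w 1.0000243755931486
axes in case (cols x y z)
 [[ 1.    -0.009 -0.002]
 [ 0.002 -0.001  1.   ]
 [-0.009 -1.    -0.001]] j [ 0.293  0.091  1.583 -0.     1.476  0.134]
shift [ 0.145  1.503 -0.027]
```

View pics/s2.png

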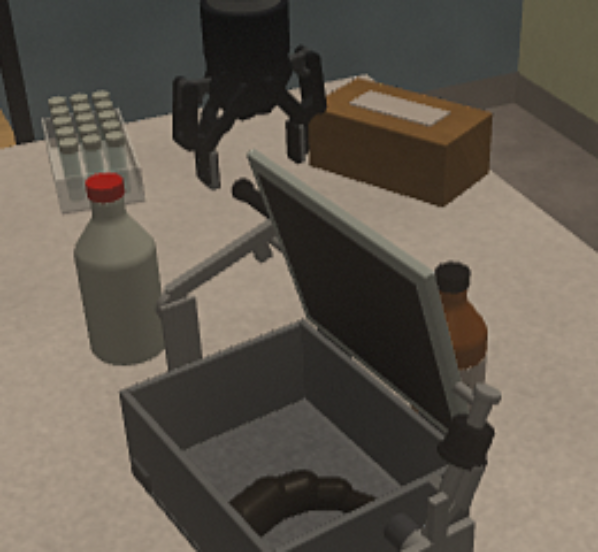

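The open fingers (208,180)/(297,155) straddle the bar (245,190), and I see no contact. Descend and close.

Emit:
drive_tool(
  motion=[
    [[0.1,0.5,0],[0,0,0],-1],
    [[0,0.5,0],[0,0,0],-1],
    [[0,0.5,0],[0,0,0],-1],
    [[0,0,0],[0,0,0],-1],
    [[0,0,0],[0,0,0],0.2],
    [[0,0,0],[0,0,0],0.5],
    [[0,0,0],[0,0,0],1],
    [[0,0,0],[0,0,0],1],
    [[0,0,0],[0,0,0],1],
    [[0,0,0],[0,0,0],1],
    [[0,0,0],[0,0,0],1],
    [[0,0,0],[0,0,0],1],
  ],
)

```text
time: 4.75
tool_pos: [0.5888, 0.2551, 0.1935]
tool_rot: [-0.705, 0.705, 0.055, -0.057]
contact_force: [-4.8, -1.6, 4.8]
gripper_width: 0.163
```

```bash
python3 -c "
from h import *
where()
# arc waypoints, 0.1 rad steps of stay
a0=np.arctan2(50,120)
th=a0+np.r_[0:2.11:.15]
p=np.c_[-30+130*np.cos(th),156+130*np.sin(th)]
print(np.c_[th[1:]-a0,np.diff(p[:,0])/25,-np.diff(p[:,1])/25])"
```

```text
t 4.75 tcp case [ 90.876 183.168 193.529] grasp case [ 90.91  183.17  212.229] F [-4.779 -1.606  4.841] w 0.16330608410036643
axes in case (cols x y z)
 [[ 1.    -0.002 -0.002]
 [ 0.002 -0.     1.   ]
 [-0.002 -1.    -0.   ]] j [0.293 0.118 1.608 0.    1.418 0.134]
[[ 0.15  -0.353 -0.695]
 [ 0.3   -0.453 -0.634]
 [ 0.45  -0.542 -0.56 ]
 [ 0.6   -0.62  -0.472]
 [ 0.75  -0.683 -0.374]
 [ 0.9   -0.732 -0.268]
 [ 1.05  -0.764 -0.156]
 [ 1.2   -0.778 -0.04 ]
 [ 1.35  -0.775  0.077]
 [ 1.5   -0.755  0.192]
 [ 1.65  -0.718  0.303]
 [ 1.8   -0.665  0.407]
 [ 1.95  -0.597  0.501]
 [ 2.1   -0.515  0.585]]
```

Emit:
drive_tool(
  motion=[
    [[-0.17,-0.35,0],[0,0,0],1],
    [[-0.18,-0.35,0],[0,0,0],1],
    [[-0.22,-0.32,0],[0,0,0],1],
    [[-0.23,-0.31,0],[0,0,0],1],
    [[-0.26,-0.29,0],[0,0,0],1],
    [[-0.28,-0.27,0],[0,0,0],1],
    [[0,0,0],[0,0,0],1],
  ],
)

```text
time: 5.45
tool_pos: [0.5568, 0.2501, 0.2429]
tool_rot: [0.705, -0.705, -0.058, 0.055]
contact_force: [4.5, 1.2, 3.7]
gripper_width: 0.16
```

```bash
cat >> h.py <<'E'
def stay():
    s=manip.state();q=s["tool_rot"];Rn=R.from_quat(np.r_[q[1:],q[0]])
    g=Rc.inv().apply(s["tool_pos"]+Rn.apply([0,manip.pinch_z,0])-C0)*1000-[-30,142,156]
    print("stay",np.arctan2(g[2],g[0])-np.arctan2(50,120),"r",np.hypot(g[0],g[2]))
E
python3 -c "
from h import *
where();stay()"
```

```text
t 5.45 tcp case [ 58.515 183.215 242.922] grasp case [ 58.435 183.206 261.622] F [4.526 1.244 3.673] w 0.1595138130092519
axes in case (cols x y z)
 [[ 1.     0.004 -0.002]
 [ 0.002  0.     1.   ]
 [ 0.004 -1.     0.   ]] j [ 0.3    0.009  1.638 -0.     1.49   0.141]
stay 0.47893945040831204 r 137.7562220264365
```

Emit:
drive_tool(
  motion=[
    [[-0.62,-0.47,0],[0,0,0],1],
    [[-0.68,-0.37,0],[0,0,0],1],
    [[-0.73,-0.27,0],[0,0,0],1],
    [[-0.76,-0.16,0],[0,0,0],1],
    [[-0.78,-0.04,0],[0,0,0],1],
    [[-0.78,0.08,0],[0,0,0],1],
    [[-0.75,0.19,0],[0,0,0],1],
    [[-0.72,0.3,0],[0,0,0],1],
    [[-0.66,0.41,0],[0,0,0],1],
    [[-0.3,0.25,0],[0,0,0],1],
    [[0,0,0],[0,0,0],1],
  ],
)

```text
time: 6.55
tool_pos: [0.386, 0.2223, 0.2415]
tool_rot: [-0.704, 0.706, 0.053, -0.058]
contact_force: [-7.1, -1.5, 5.8]
gripper_width: 0.159
```

```bash
python3 -c "
from h import *
where();stay()
f=manip.grab_frame('side');cv2.imwrite('pics/s3.png',cv2.resize(f['img'][60:300,160:420],None,fx=2.3,fy=2.3))"
```

```text
t 6.55 tcp case [-114.604  182.491  241.526] grasp case [-114.465  182.513  260.226] F [-7.092 -1.527  5.757] w 0.15908792915074535
axes in case (cols x y z)
 [[ 1.    -0.007 -0.001]
 [ 0.001 -0.001  1.   ]
 [-0.007 -1.    -0.001]] j [ 0.355 -0.401  1.994  0.     1.555  0.197]
stay 1.8570592930250698 r 134.15408880081824
```

View pics/s3.png

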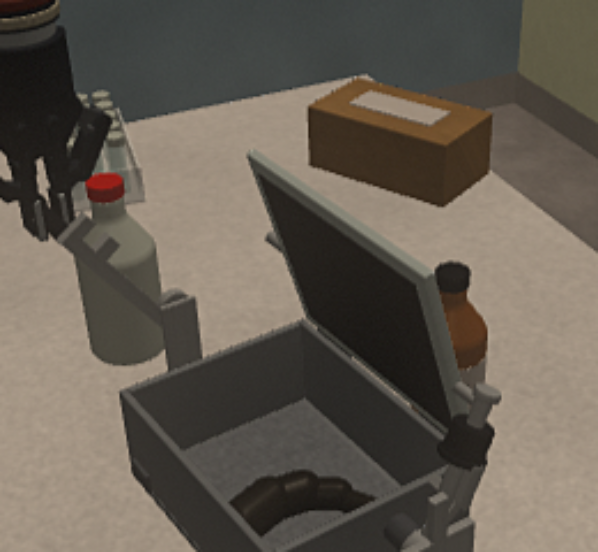

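The stay (70,235)–(180,300) is folded forward in the gripper; the lid still stands open with its peg free at (272,240). Release and rise.

Emit:
drive_tool(
  motion=[
    [[-0.4,0.4,0],[0,0,0],1],
    [[-0.2,0.25,0],[0,0,0],1],
    [[0,0,0],[0,0,0],-1],
    [[0,0,0],[0,0,0],-1],
    [[0,0,0],[0,0,0],-1],
    [[0,0,0],[0,0,0],-1],
    [[0,0,0],[0,0,0],-1],
    [[0,-1,0],[0,0,0],-1],
    [[0,-1,0],[0,0,0],-1],
    [[0,-1,0],[0,0,0],-1],
    [[0,-1,0],[0,0,0],-1],
    [[0,-1,0],[0,0,0],-1],
  ],
)

```text
time: 7.8
tool_pos: [0.3744, 0.2206, 0.352]
tool_rot: [-0.705, 0.705, 0.056, -0.056]
contact_force: [-0.6, 0.3, -0.2]
gripper_width: 1.001
```

```bash
python3 -c "
from h import *
where();go((95,0,340),down(0),True);go((95,0,340),down(np.pi/2),True);go((95,0,340),down(-np.pi/2),True)
f=manip.grab_frame('top');np.save('t4.npy',cloud(f));cv2.imwrite('pics/t4.png',f['img'][150:350,150:450])
P=np.load('t4.npy');q=Rc.inv().apply((P.reshape(-1,3)-C0))*1000
m=(abs(q[:,1]-180)<25)&(abs(q[:,0]+140)<60)&(q[:,2]>150)&(q[:,2]<260);print(q[m].shape,np.median(q[m],0))
m=(abs(q[:,1])<120)&(abs(q[:,0]-60)<30)&(q[:,2]>240)&(q[:,2]<320);print(q[m].shape,np.median(q[m],0),q[m].max(0))"
```

```text
t 7.80 tcp case [-126.343  182.641  351.968] grasp case [-126.346  182.642  370.668] F [-0.573  0.322 -0.154] w 1.0013536687940052
axes in case (cols x y z)
 [[ 1.     0.    -0.002]
 [ 0.002 -0.     1.   ]
 [ 0.    -1.    -0.   ]] j [ 0.361 -0.46   1.856 -0.     1.745  0.202]
turn [0.001 0.019 0.002]
shift [ 8.854  0.479 -7.306]
turn [  0.002 -17.981   0.001]
shift [-7.306  0.479 -8.854]
turn [-0.001 18.019  0.002]
shift [7.306 0.479 8.854]
(179, 3) [-140.198  176.925  230.37 ]
(1355, 3) [ 56.206   0.086 289.105] [ 72.136 119.955 299.627]
```

Emit:
drive_tool(
  motion=[
    [[0,-0.1,0],[0,1,0],1],
    [[0,-0.1,0],[0,1,0],1],
    [[0,-0.1,0],[0,1,0],1],
    [[0,-0.1,0],[0,1,0],1],
    [[0,-0.1,0],[0,1,0],1],
    [[0,0,0],[0,1,0],1],
    [[0,0,0],[0,1,0],1],
    [[0,0,0],[0,1,0],1],
    [[0,0,0],[0,1,0],1],
    [[0,0,0],[0,1,0],1],
    [[0,0,0],[0,1,0],1],
    [[0,0,0],[0,1,0],1],
  ],
)

```text
time: 9.05
tool_pos: [0.3744, 0.2207, 0.3631]
tool_rot: [-0.638, 0.638, -0.305, 0.305]
contact_force: [-0.6, -0.8, -0.4]
gripper_width: 0.002
```

Emit:
drive_tool(
  motion=[
    [[0,0,0],[0,1,0],1],
    [[0,0,0],[0,1,0],1],
    [[0,0,0],[0,1,0],1],
    [[0,0,0],[0,1,0],1],
    [[0,0,0],[0,1,0],1],
    [[0,0,0],[0,1,0],1],
    [[0.9,0,1],[0,0,0],1],
    [[0.9,0,1],[0,0,0],1],
    [[0.9,0,1],[0,0,0],1],
    [[0.9,0,1],[0,0,0],1],
    [[0.9,0,1],[0,0,0],1],
    [[0.9,0,1],[0,0,0],1],
  ],
)

```text
time: 10.25
tool_pos: [0.545, 0.1101, 0.363]
tool_rot: [-0.538, 0.538, -0.459, 0.459]
contact_force: [0.2, -0.1, 0.6]
gripper_width: -0.0
```

```bash
python3 -c "
from h import *
where();go((98,0,350),down(-np.pi/2),True)"
```

```text
t 10.25 tcp case [ 24.884  46.819 362.964] grasp case [ 24.888  46.818 381.664] F [ 0.195 -0.128  0.597] w -0.0002562401580703212
axes in case (cols x y z)
 [[ 0.001 -0.     1.   ]
 [-1.     0.     0.001]
 [-0.    -1.    -0.   ]] j [ 0.066 -0.156  1.598  0.     1.699  1.478]
turn [ 0.002  0.017 -0.   ]
shift [1.873 0.519 2.925]
```

Emit:
drive_tool(
  motion=[
    [[0.6,0,0.95],[0,0,0],1],
    [[0.6,0,0.95],[0,0,0],1],
    [[0.6,0,1],[0,0,0],1],
    [[0,0,0],[0,0,0],1],
    [[0,1,0],[0,0,0],1],
    [[0,1,0],[0,0,0],1],
    [[0,1,0],[0,0,0],1],
    [[0,0.3,0],[0,0,0],1],
    [[0,0,0],[0,0,0],1],
  ],
)

```text
time: 11.15
tool_pos: [0.6214, 0.0784, 0.2792]
tool_rot: [-0.537, 0.539, -0.46, 0.458]
contact_force: [0.4, -0.3, 0.0]
gripper_width: 0.003
```

```bash
python3 -c "
from h import *
where()
th=np.r_[1.29:-.02:-.1]
th=np.append(th,0)
p=np.c_[100-185*np.cos(th)+10*np.sin(th)+11,100+185*np.sin(th)+10*np.cos(th)]
print(np.c_[th,p]);print(np.c_[-np.diff(p[:,1]),np.diff(p[:,0])]/25)
f=manip.grab_frame('side');cv2.imwrite('pics/s5.png',cv2.resize(f['img'][40:300,160:440],None,fx=2.1,fy=2.1))"
```

```text
t 11.15 tcp case [ 95.387   3.567 279.22 ] grasp case [ 95.446   3.557 297.92 ] F [ 0.35  -0.34   0.042] w 0.0034223288313248524
axes in case (cols x y z)
 [[ 0.002 -0.003  1.   ]
 [-1.     0.001  0.002]
 [-0.001 -1.    -0.003]] j [0.007 0.034 1.553 0.    1.558 1.418]
[[  1.29   69.341 280.526]
 [  1.19   51.527 275.465]
 [  1.09   34.306 268.651]
 [  0.99   17.853 260.152]
 [  0.89    2.329 250.052]
 [  0.79  -12.108 238.454]
 [  0.69  -25.315 225.472]
 [  0.59  -37.16  211.236]
 [  0.49  -47.525 195.889]
 [  0.39  -56.306 179.584]
 [  0.29  -63.416 162.484]
 [  0.19  -68.782 144.759]
 [  0.09  -72.352 126.587]
 [ -0.01  -74.091 108.15 ]
 [  0.    -74.    110.   ]]
[[ 0.202 -0.713]
 [ 0.273 -0.689]
 [ 0.34  -0.658]
 [ 0.404 -0.621]
 [ 0.464 -0.577]
 [ 0.519 -0.528]
 [ 0.569 -0.474]
 [ 0.614 -0.415]
 [ 0.652 -0.351]
 [ 0.684 -0.284]
 [ 0.709 -0.215]
 [ 0.727 -0.143]
 [ 0.738 -0.07 ]
 [-0.074  0.004]]
```

View pics/s5.png

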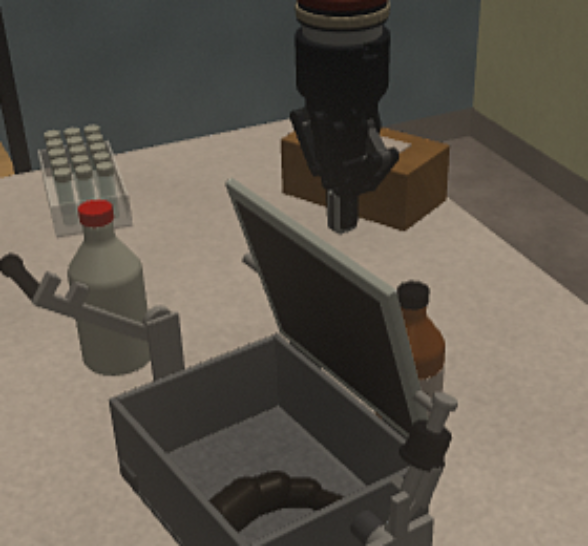

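The closed finger (340,225) is behind the lid's outer face; the stay (10–150, 265–320) is at its forward stop. Push in two stages.

Emit:
drive_tool(
  motion=[
    [[0,0.3,-0.5],[0,0,0],1],
    [[0,0,-0.5],[0,0,0],1],
    [[0,0.2,-0.71],[0,0,0],1],
    [[0,0.27,-0.69],[0,0,0],1],
    [[0,0.34,-0.66],[0,0,0],1],
    [[0,0.4,-0.62],[0,0,0],1],
    [[0,0.46,-0.58],[0,0,0],1],
    [[0,0,0],[0,0,0],1],
  ],
)

```text
time: 12.0
tool_pos: [0.5162, 0.0613, 0.2322]
tool_rot: [0.538, -0.538, 0.459, -0.459]
contact_force: [-0.4, -0.4, -0.7]
gripper_width: -0.003
```

```bash
python3 -c "
from h import *
where()"
```

```text
t 12.00 tcp case [-11.202   3.066 232.186] grasp case [-11.216   3.069 250.886] F [-0.435 -0.382 -0.681] w -0.0026107523019075975
axes in case (cols x y z)
 [[ 0.002  0.001  1.   ]
 [-1.    -0.     0.002]
 [ 0.    -1.     0.001]] j [-0.025 -0.203  1.854 -0.     1.49   1.387]
```

```bash
cat >> h.py <<'E'
def lid(cam="top",y0=-115,y1=-45):
    q=Rc.inv().apply(cloud(manip.grab_frame(cam)).reshape(-1,3)-C0)*1000
    m=(q[:,1]>y0)&(q[:,1]<y1)&(q[:,0]<105)&(q[:,0]>-130)&(q[:,2]>97)&(q[:,2]<310)
    q=q[m]; 
    for a in range(-130,110,20):
        b=q[abs(q[:,0]-a)<10]
        if len(b): print(a,len(b),np.percentile(b[:,2],[5,50,95]).round(0))
E
python3 -c "
from h import *
lid()"
```

```text
-110 1 [101. 101. 101.]
-90 82 [ 98. 100. 104.]
-50 26 [240. 242. 246.]
-30 215 [232. 241. 248.]
-10 185 [213. 222. 232.]
10 180 [193. 203. 212.]
30 192 [173. 183. 192.]
50 274 [154. 164. 174.]
70 266 [134. 144. 153.]
90 252 [114. 124. 134.]
```

Emit:
drive_tool(
  motion=[
    [[0,0.52,-0.53],[0,0,0],1],
    [[0,0.57,-0.47],[0,0,0],1],
    [[0,0.61,-0.41],[0,0,0],1],
    [[0,0.65,-0.35],[0,0,0],1],
    [[0,0.68,-0.28],[0,0,0],1],
    [[0,0.71,-0.21],[0,0,0],1],
    [[0,0.73,-0.14],[0,0,0],1],
    [[0,0.2,0],[0,0,0],1],
    [[0,0.1,0],[0,0,0],1],
    [[0,0,0],[0,0,0],1],
  ],
)

```text
time: 13.05
tool_pos: [0.4591, 0.0519, 0.1131]
tool_rot: [0.538, -0.538, 0.458, -0.459]
contact_force: [0.1, 0.6, -0.3]
gripper_width: 0.004
```

```bash
python3 -c "
from h import *
where();lid()"
```

```text
t 13.05 tcp case [-69.047   2.698 113.127] grasp case [-69.066   2.702 131.827] F [ 0.051  0.621 -0.323] w 0.0036557133283894347
axes in case (cols x y z)
 [[ 0.002  0.001  1.   ]
 [-1.    -0.     0.002]
 [ 0.    -1.     0.001]] j [-0.049 -0.248  2.096 -0.     1.293  1.363]
-110 1 [108. 108. 108.]
-90 167 [108. 113. 117.]
-70 164 [109. 113. 117.]
-50 193 [109. 113. 117.]
-30 281 [109. 113. 116.]
-10 278 [108. 112. 117.]
10 277 [108. 112. 116.]
30 275 [108. 112. 115.]
50 275 [107. 112. 116.]
70 271 [107. 111. 115.]
90 266 [106. 110. 114.]
```

Emit:
drive_tool(
  motion=[
    [[0,0.1,0],[0,0,0],1],
    [[0,0.1,0],[0,0,0],1],
    [[0,0,0],[0,0,0],1],
    [[0,0,0],[0,0,0],1],
  ],
)

```text
time: 13.5
tool_pos: [0.4594, 0.0518, 0.1099]
tool_rot: [0.538, -0.538, 0.458, -0.459]
contact_force: [-4.7, -0.5, 11.1]
gripper_width: -0.001
```

Emit:
drive_tool(
  motion=[
    [[0,0.05,0],[0,0,0],1],
    [[0,0,0],[0,0,0],1],
    [[0,0,0],[0,0,0],1],
    [[0,-1,0],[0,0,0],1],
    [[0,-1,0],[0,0,0],1],
    [[0,-1,0],[0,0,0],1],
    [[0,-1,0],[0,0,0],-1],
    [[0,-1,0],[0,0,0],-1],
    [[0,-1,0],[0,0,0],-1],
    [[0,0,0],[0,0,0],-1],
  ],
)

```text
time: 14.5
tool_pos: [0.4604, 0.0518, 0.2607]
tool_rot: [0.54, -0.536, 0.456, -0.461]
contact_force: [-0.2, 0.4, -0.6]
gripper_width: 0.677
```

```bash
python3 -c "
from h import *
where();lid();go((66,-165,162));go((66,-165,220))"
```

```text
t 14.50 tcp case [-67.74    2.435 260.696] grasp case [-67.89    2.466 279.396] F [-0.242  0.356 -0.577] w 0.6765883250423425
axes in case (cols x y z)
 [[ 0.002  0.008  1.   ]
 [-1.    -0.002  0.002]
 [ 0.002 -1.     0.008]] j [-0.049 -0.372  1.942  0.     1.564  1.363]
-110 2 [103. 106. 109.]
-90 129 [106. 110. 113.]
-70 147 [106. 110. 114.]
-50 198 [107. 110. 114.]
-30 280 [107. 111. 115.]
-10 276 [107. 111. 114.]
10 273 [106. 111. 114.]
30 277 [107. 111. 114.]
50 275 [107. 111. 115.]
70 272 [106. 111. 115.]
90 267 [105. 110. 114.]
shift [6.712 4.626 5.358]
shift [6.714 2.306 5.368]
```

```bash
cat >> h.py <<'E'
def lev(a): # tool along lever at case-lean a to +x, tool x = -case y
    y=-np.array([np.sin(a),0,np.cos(a)]);x=np.array([0,-1.,0]);return Rc*R.from_matrix(np.c_[x,y,np.cross(x,y)])
def lp(d,a=.45): return (20+d*np.sin(a),-165,67+d*np.cos(a))
E
python3 -c "
from h import *
where();go(lp(190),lev(.45),True);go((102,-165,260),None,True)"
```

```text
t 14.55 tcp case [-68.683   2.631 258.221] grasp case [-68.765   2.647 276.921] F [ 1.38   0.705 -0.36 ] w 0.7641957198089729
axes in case (cols x y z)
 [[ 0.002  0.004  1.   ]
 [-1.    -0.001  0.002]
 [ 0.001 -1.     0.004]] j [-0.049 -0.371  1.945  0.     1.563  1.363]
turn [-5.207  0.018  0.015]
shift [ 6.705 -2.256  6.521]
shift [ 6.718 -0.035  6.815]
```

Emit:
drive_tool(
  motion=[
    [[0.96,0,0.97],[0,0,0],-1],
    [[0.96,0,0.97],[0,0,0],-1],
    [[0.96,0,0.97],[0,0,0],-1],
    [[0.96,0,0.97],[0,0,0],-1],
    [[0.96,0,0.97],[0,0,0],-1],
    [[0.96,0,0.97],[0,0,0],-1],
    [[0.96,0,0.97],[-0.8,0,0],-1],
    [[0,0,0],[-0.9,0,0],-1],
    [[0,0,0],[-0.9,0,0],-1],
    [[0,0,0],[-0.9,0,0],-1],
    [[0,0,0],[-0.9,0,0],-1],
    [[0,0,0],[-0.8,0,0],-1],
  ],
)

```text
time: 15.75
tool_pos: [0.6521, -0.087, 0.2537]
tool_rot: [-0.402, 0.646, -0.551, 0.342]
contact_force: [0.3, -0.7, -0.2]
gripper_width: 1.002
```

```bash
python3 -c "
from h import *
f=manip.grab_frame('side')
where();go(lp(180),lev(.45),True);go(lp(95),lev(.45),True)
im=f['img'].copy();T=np.linalg.inv(f['world_from_camera']);K=f['camera_matrix']
s=manip.state()
def dot(X,c):
    q=K@(T@[*X,1])[:3];cv2.circle(im,tuple(int(round(t)) for t in q[:2]/q[2]),1,c,-1)
for d in(0,92,106,120,148): dot(W(lp(d)),(0,255,255))
dot(s['tool_pos'],(0,0,255))
cv2.imwrite('pics/s6.png',cv2.resize(im[120:360,250:450],None,fx=2.5,fy=2.5))"
```

```text
t 15.80 tcp case [ 100.199 -164.364  251.784] grasp case [ 108.546 -164.376  268.518] F [-2.02   0.04  -0.166] w 0.9973347084960038
axes in case (cols x y z)
 [[ 0.003 -0.446  0.895]
 [-1.     0.001  0.003]
 [-0.002 -0.895 -0.446]] j [-0.182  0.412  1.21  -0.16   1.955  1.201]
turn [ 0.146  0.037 -0.008]
shift [0.025 0.851 0.326]
turn [ 0.146  0.037 -0.008]
shift [0.025 4.251 0.326]
```

View pics/s6.png

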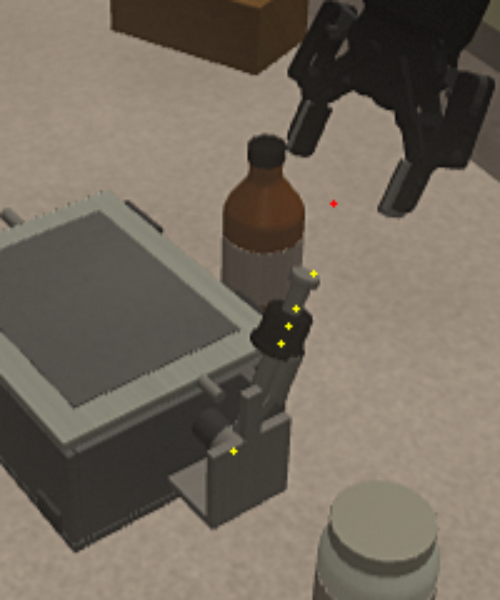

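The fingers straddle the lever (rod end at (304,278), collar at (282,330)); marks sit about 4–5 mm to the +x side, so I shift accordingly.

Emit:
drive_tool(
  motion=[
    [[0,0.6,0.18],[0.14,0,0],-1],
    [[0,0.9,0],[0,0,0],-1],
    [[0,0.9,0],[0,0,0],-1],
    [[0,0.9,0],[0,0,0],-1],
    [[0,0.9,0],[0,0,0],-1],
    [[0,0,0],[0,0,0],-1],
    [[0,0,0],[0,0,0],-1],
  ],
)

```text
time: 16.5
tool_pos: [0.6114, -0.0935, 0.1584]
tool_rot: [-0.407, 0.643, -0.549, 0.347]
contact_force: [-0.1, 0.7, 1.0]
gripper_width: 0.998
```

```bash
python3 -c "
from h import *
f=manip.grab_frame('side');g=manip.grab_frame('top')
where();go(lp(95),lev(.45),True)
a=cv2.resize(f['img'][160:320,300:420],None,fx=3,fy=3)
b=cv2.resize(g['img'][180:300,320:440],None,fx=3,fy=3)
cv2.imwrite('pics/s7.png',np.hstack([a[:480],cv2.copyMakeBorder(b,0,120,0,0,cv2.BORDER_CONSTANT)]))"
```

```text
t 16.60 tcp case [  60.072 -165.193  160.396] grasp case [  68.027 -165.166  177.319] F [ 0.217  0.384 -0.469] w 1.0019164796819664
axes in case (cols x y z)
 [[ 0.002 -0.425  0.905]
 [-1.    -0.001  0.001]
 [ 0.001 -0.905 -0.425]] j [-0.203  0.37   1.413 -0.155  1.77   1.21 ]
turn [-0.121  0.015  0.017]
shift [-0.008  0.261  0.182]
```

View pics/s7.png

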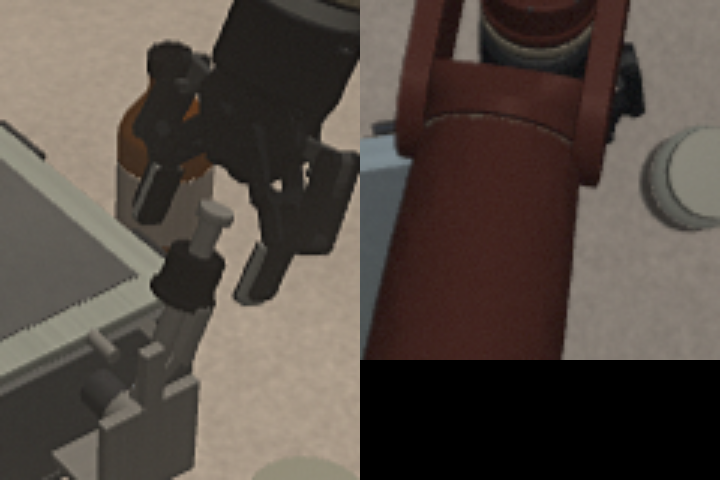

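Fingers (155,220) and (258,300) sit either side of the collar (187,275). Go slightly down and close.

Emit:
drive_tool(
  motion=[
    [[0,0.25,0.05],[0,0,0],-1],
    [[0,0,0],[0,0,0],-1],
    [[0,0,0],[0,0,0],0],
    [[0,0,0],[0,0,0],0.3],
    [[0,0,0],[0,0,0],1],
    [[0,0,0],[0,0,0],1],
    [[0,0,0],[0,0,0],1],
    [[0,0,0],[0,0,0],1],
  ],
)

```text
time: 17.4
tool_pos: [0.6108, -0.0941, 0.1535]
tool_rot: [-0.407, 0.643, -0.548, 0.348]
contact_force: [0.1, -1.6, 1.7]
gripper_width: 0.38
```

```bash
python3 -c "
from h import *
where();go(lp(95),lev(.45),True)"
```

```text
t 17.40 tcp case [  57.984 -165.224  153.529] grasp case [  65.962 -165.198  170.442] F [ 0.125 -1.577  1.684] w 0.380453663534434
axes in case (cols x y z)
 [[ 0.002 -0.427  0.904]
 [-1.    -0.001  0.001]
 [ 0.001 -0.904 -0.427]] j [-0.204  0.373  1.422 -0.155  1.76   1.211]
turn [-0.106  0.016  0.016]
shift [-0.009 -0.023  0.137]
```

Emit:
drive_tool(
  motion=[
    [[0,-0.35,0],[0,0,0],1],
    [[0,-0.32,0],[0,0,0],1],
    [[0,0,0],[0,0,0],1],
    [[0,0,0],[0,0,0],1],
  ],
)

```text
time: 17.8
tool_pos: [0.6174, -0.093, 0.1679]
tool_rot: [-0.407, 0.643, -0.548, 0.347]
contact_force: [-1.5, -3.5, -2.9]
gripper_width: 0.374
```

```bash
python3 -c "
from h import *
where();go(lp(111.5),lev(.45),True)
f=manip.grab_frame('side')
cv2.imwrite('pics/s8.png',cv2.resize(f['img'][160:320,290:420],None,fx=3.5,fy=3.5))"
```

```text
t 17.80 tcp case [  64.642 -165.117  167.859] grasp case [  72.647 -165.098  184.759] F [-1.509 -3.457 -2.947] w 0.37396049035055035
axes in case (cols x y z)
 [[ 0.002 -0.428  0.904]
 [-1.    -0.001  0.001]
 [ 0.    -0.904 -0.428]] j [-0.201  0.376  1.394 -0.155  1.787  1.21 ]
turn [-0.087  0.016  0.011]
shift [-0.005 -0.051  0.147]
```

View pics/s8.png

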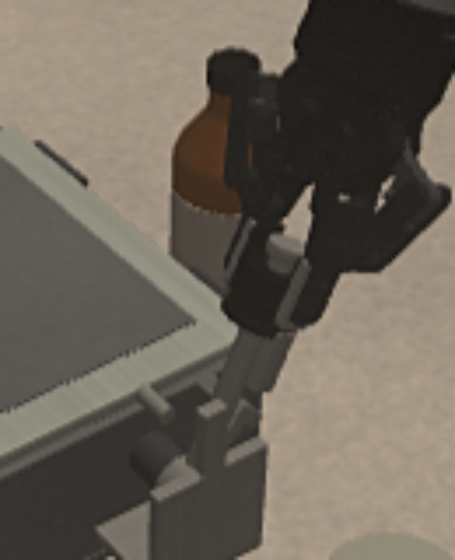

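Collar is raised off the base and held with a ~3 N downward pull. Swing in stages, turning the tool with the lever.

Emit:
drive_tool(
  motion=[
    [[0,0.017,-0.39],[1,0,0],1],
    [[0,0.017,-0.39],[1,0,0],1],
    [[0,0.017,-0.39],[1,0,0],1],
    [[0,0.017,-0.39],[1,0,0],1],
    [[0,0,0],[0,0,0],1],
  ],
)

```text
time: 18.35
tool_pos: [0.5786, -0.0991, 0.1783]
tool_rot: [-0.512, 0.562, -0.479, 0.438]
contact_force: [0.5, -4.4, -4.8]
gripper_width: 0.377
```

```bash
cat >> h.py <<'E'
def lv():
    s=manip.state();q=s["tool_rot"];Rn=R.from_quat(np.r_[q[1:],q[0]])
    t=Rc.inv().apply(s["tool_pos"]-C0)*1000-[20,-165,67]; ax=-(Rc.inv()*Rn).apply([0,1,0])
    print("tcp: dist",np.hypot(t[0],t[2]),"lean by pos",np.arctan2(t[0],t[2]),"lean of tool",np.arctan2(ax[0],ax[2]),"F",s["contact_force"],"w",s["gripper_width"])
E
python3 -c "
from h import *
where();lv()"
```

```text
t 18.35 tcp case [  25.357 -165.079  178.329] grasp case [  27.067 -165.064  196.95 ] F [ 0.456 -4.444 -4.847] w 0.3770610919376986
axes in case (cols x y z)
 [[ 0.001 -0.091  0.996]
 [-1.    -0.001  0.001]
 [ 0.001 -0.996 -0.091]] j [-0.278  0.059  1.698 -0.039  1.467  1.141]
tcp: dist 111.4573440001915 lean by pos 0.048079090051185415 lean of tool 0.09159792297357662 F [ 0.456 -4.444 -4.847] w 0.3770610919376986
```

Emit:
drive_tool(
  motion=[
    [[0,0.017,-0.39],[1,0,0],1],
    [[0,0.017,-0.39],[1,0,0],1],
    [[0,0.017,-0.39],[1,0,0],1],
    [[0,0.017,-0.39],[1,0,0],1],
    [[0,0.017,-0.39],[1,0,0],1],
    [[0,0,0],[0,0,0],1],
  ],
)

```text
time: 18.95
tool_pos: [0.5311, -0.1066, 0.1701]
tool_rot: [0.621, -0.438, 0.374, -0.531]
contact_force: [1.9, -2.1, -3.9]
gripper_width: 0.376
```

```bash
python3 -c "
from h import *
lv()"
```

```text
tcp: dist 111.55542230352818 lean by pos -0.39243882640771455 lean of tool -0.3425094209665514 F [ 1.923 -2.131 -3.936] w 0.3758339893692899
```

Emit:
drive_tool(
  motion=[
    [[0,0.01,-0.3],[0.8,0,0],1],
    [[0,0,-0.15],[0.3,0,0],1],
    [[0,0,0],[0,0,0],1],
    [[0,0,0],[0,0,0],1],
  ],
)

```text
time: 19.35
tool_pos: [0.5251, -0.1076, 0.1686]
tool_rot: [0.643, -0.406, 0.347, -0.549]
contact_force: [18.7, -0.6, -13.0]
gripper_width: 0.375
```

```bash
python3 -c "
from h import *
lv()"
```

```text
tcp: dist 112.67949622412132 lean by pos -0.44782671203196844 lean of tool -0.4447134520675717 F [ 18.696  -0.627 -12.988] w 0.3746177850020222
```

Emit:
drive_tool(
  motion=[
    [[0,0.3,0.08],[0,0,0],1],
    [[0,0.2,0],[0,0,0],1],
    [[0,0,0],[0,0,0],-1],
    [[0,0,0],[0,0,0],-1],
    [[0,0,0],[0,0,0],-1],
    [[0,0,0],[0,0,0],-1],
    [[0,0,0],[0,0,0],-1],
    [[0,-1,0],[0,0,0],-1],
    [[0,-1,0],[0,0,0],-1],
    [[0,-1,0],[0,0,0],-1],
    [[0,-1,0],[0,0,0],-1],
    [[0,-1,0],[0,0,0],-1],
  ],
)

```text
time: 20.55
tool_pos: [0.4767, -0.1152, 0.2719]
tool_rot: [0.643, -0.408, 0.347, -0.548]
contact_force: [0.7, -0.3, -0.0]
gripper_width: 1.003
```

```bash
python3 -c "
from h import *
f=manip.grab_frame('side')
lv();lid()
im=f['img'].copy();T=np.linalg.inv(f['world_from_camera']);K=f['camera_matrix']
for d in(92,120,148):
    q=K@(T@[*W(lp(d,-.45)),1])[:3];cv2.circle(im,tuple(int(round(t)) for t in q[:2]/q[2]),1,(0,255,255),-1)
cv2.imwrite('pics/s9.png',cv2.resize(im[90:390,160:440],None,fx=2,fy=2))"
```

```text
tcp: dist 231.44073955721902 lean by pos -0.4326708265284921 lean of tool -0.4458772704073896 F [ 1.601 -1.114  3.598] w 0.9984258205623493
-110 3 [106. 106. 110.]
-90 290 [106. 110. 115.]
-70 281 [106. 111. 114.]
-50 279 [107. 110. 115.]
-30 278 [107. 111. 115.]
-10 277 [107. 110. 114.]
10 277 [106. 111. 115.]
30 274 [107. 111. 115.]
50 276 [107. 111. 115.]
70 271 [106. 111. 114.]
90 264 [106. 110. 114.]
```

View pics/s9.png

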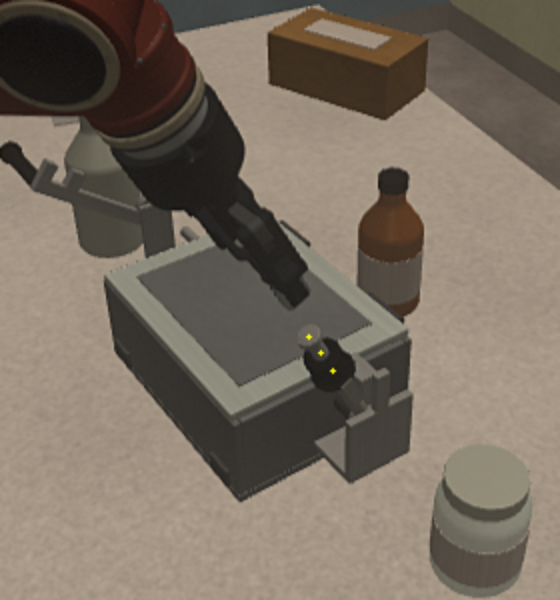

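The lever leans to the front. Its rod end (309,337) lies on the mark for 0.9 rad and the collar's top (320,353) on its down mark. The lid is flat, the stay is folded at the left, bottles and jar are standing, and the gripper is clear. Handing in.

```bash
python3 -c "
from h import *
P=cloud(manip.grab_frame('top'));A=np.load('top0.npy')
v,u=np.mgrid[:480,:640]
for n,a in dict(amber=(265,302,170,212),white=(140,195,278,320),jar=(412,455,220,260)).items():
    b=(u>a[0])&(u<a[1])&(v>a[2])&(v<a[3])
    print(n,[np.median(X[b&(X[...,2]>.03)&(X[...,2]<.3)],0) for X in(A,P)])
print(manip.job_done())"
```

```text
amber [array([0.71 , 0.112, 0.119]), array([0.709, 0.112, 0.119])]
white [array([0.473, 0.364, 0.138]), array([0.473, 0.364, 0.137])]
jar [array([ 0.604, -0.226,  0.108]), array([ 0.604, -0.227,  0.108])]
the job is handed in; nothing more can be done
None
```

The case is shut and locked, and I handed the job in at about 20.7 s of the 72 s allowed; the hand-in gave no verdict. I swung the stay off the peg to its forward stop and pushed the lid shut from behind at roughly 1 rad/s. Then I raised the collar about 16 mm, swung the lever to its front stop and released the collar.

**Last checks:**
- **Lid:** the depth image shows it flat, with its top at 110 mm.
- **Stay:** it is folded forward in the last picture; the depth image taken just after I released it put it at its stop.
- **Lever and collar:** the lever leans about 0.45 rad to the front. The collar matches its lowered position in the last picture; I judged that by eye and did not measure it.
- **Bottles and jar:** they are within about 1 mm of where they started.
- **Robot:** the gripper is clear of everything. The last force reading was about 4 N, with nothing near the fingers; earlier free-air readings were about 2 N at most.
- **Fossil:** I could not see it once the lid was shut. Nothing I did touched it.

**Disagreements:** the marks for the unlocked lever sat about 4–5 mm to the hinge side of where the lever really was. I corrected for that before gripping. The stay's bar also sat about 6 mm nearer the fingertips than planned, which did no harm.

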